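# Register a panel and lower the printing screen

## Task

Set up this hand screen-printing press for a print: with the fingertips, push the white panel over the bed until it lies snug and square against both rear register pins and the left-hand pin. Then push the raised screen down by its front rail, without letting it slam, until it is fully down over the panel. Do not lift the panel, put the fingers astride the screen frame to grip it, push the screen further open or touch the mesh, and leave the squeegee, ink pot, wash bottle and ink tin where they are.

Things in the scene. Friction and masses are not known exactly. Their poses are not given: they have to be found in the camera images.
- press: The fixed printing press. Origin: table level, under the middle of its bed; x points to its hinge side (away from the robot), y left, z up; turned by up to 0.2 rad. Cream board bed 380 (x) x 540 (y) mm, its top 42 mm above the table. On its far edge (x from +125 mm) two dark steel hinge brackets, 42 mm high, at y = -100 and +100 mm.
- register (a point): Point on the bed's top, at press (-30, 0, 42) mm: where the centre of the panel's underside lies when the panel touches all three register pins. Axes as the press. The steel pins, 12 mm across and 8 mm high, stand at (x, y) = (+61, -60), (+61, +30) mm (the two rear pins) and (-20, +91) mm (the left-hand pin) from this point.
- panel: Loose white moulded plastic panel, 110 (its x) x 170 (its y) x 14 mm, about 0.16 kg, lying flat on the bed. Origin: centre of its underside; z up. It starts 27 to 45 mm short of the rear pins and 18 to 35 mm right of the left pin (press -x and -y), up to 0.15 rad askew. It slides with about 1 N. The finger pads hold its edge by friction: if it stays askew, push the lagging end.
- hinge (a point): Middle of the screen's hinge axis, at press (+140, 0, 72.5) mm; the axis runs along the press's y. Axes as the press.
- screen (a joint): Opening angle of the screen, rad: 0 fully down (frame level, its underside 18 mm and its top face 43 mm above the bed, front feet on the bed), growing as the front rail rises; starts at 1.2 to 1.4, stop at 1.57. A stiff friction hinge holds it at any angle; 1 to 6 N on the front rail, square to the frame, moves it down.
- front_rail (a point): Middle of the top face (away from the bed) of the screen's front rail, 260 mm from the hinge axis and 12.5 mm above the frame's mid-plane. Turns with the screen: x from the front rail to the hinge, y along the rail (left), z out of the top face. The rail is aluminium, 30 (x) x 330 (y) x 25 (z) mm.
- frame_mid (a point): Middle of the screen frame, on its mid-plane, 150 mm from the hinge axis; axes as front_rail. The frame is 250 (x) x 330 (y) x 25 mm overall with rails 30 mm wide all round. Its mid-plane holds the hinge axis. Two black hinge clamps with knobs grip the rear rail.
- mesh: The taut printing mesh in the frame's window, 190 (x) x 270 (y) mm, level with the frame's underside, 23 mm below its top face. Origin at its middle. Not to be touched.
- squeegee: Bystander: wooden squeegee with a rubber blade, 200 x 93 x 24 mm, lying flat on the table left of the press. Origin: centre of the wooden part's underside.
- ink_pot: Bystander: black ink pot, 60 mm across, 55 mm high, standing on the bed left of the screen. Origin: centre of its underside.
- wash_bottle: Bystander: white wash bottle with a bent spout, 66 mm across, 215 mm high, on the table beside the press, left or right. Origin: centre of its underside.
- ink_tin: Bystander: ink tin, 84 mm across, 91 mm high, on the table beside the press, on the other side. Origin: centre of its underside.
Things that resemble listed ones, but are neither listed nor needed, are in the scene too. What is meant by the panel is not blue or green, and is the smaller of those in its own colour.

How it is judged (in metres and radians):
On the way, in this order (a step that is already met when the one before it is completed fails the run):
1. the panel lies against the three register pins (x of panel in the frame of register between -0.003 and 0.003 m and y of panel in the frame of register between -0.003 and 0.003 m and z of panel in the frame of register below 0.003 m and angle between the x axis of panel and the x axis of register, either way round below 0.03 rad), for 0.2 s.
2. the screen is fully down (value of joint screen below 0.02 rad), for 0.2 s.
At the end, for the whole second after the job is handed in: The panel's centre is within 3 mm (along each bed axis) of its place against the pins, square within 0.03 rad and flat on the bed; the screen is down within 0.02 rad; both are at rest (all of step 1 and value of joint screen below 0.02 rad and linear speed of panel below 0.01 m/s and velocity of joint screen between -0.05 and 0.05 rad/s); the robot touches nothing.
It fails at once if the panel is lifted more than 8 mm off the bed (z of panel in the frame of register above 0.008 m).
It fails at once if the mesh is touched by the robot (over 1 N) (contact force between mesh and the fingers above 1 N or contact force between mesh and the arm above 1 N).
It fails at once if the screen slams (falls faster than 1.5 rad/s) or is pushed further open (beyond 1.5 rad) (velocity of joint screen below -1.5 rad/s or value of joint screen above 1.5 rad).
It fails at once if the fingers are put astride the screen frame to grip it (the point between the finger pads lies inside the frame) (z of the grasp point in the frame of frame_mid between -0.01 and 0.01 m and x of the grasp point in the frame of frame_mid between -0.125 and 0.125 m and y of the grasp point in the frame of frame_mid between -0.165 and 0.165 m).
It fails at once if the squeegee, ink pot, wash bottle or ink tin is moved more than 15 mm (distance of any of ink_pot, wash_bottle, ink_tin, squeegee from where it was at the start of the episode above 0.015 m).
It also fails if it takes over 72 s, if anything falls off the work surface, if the arm or the gripper's body presses on something with over 40 N, if the wrist force passes 120 N, or if a joint passes its speed limit or range.

## Robot

A 6-joint arm with a two-finger parallel gripper is mounted at the origin on the work surface. World frame = base frame: x ahead of the robot, y to its left, z up, the work surface at z = 0. Lengths are in m, angles in degrees, forces in N, time in s.
With the tool pointing down it reaches from about 0.25 to 0.725 m from the base axis. Payload 9.7 kg.
Tool frame: the origin (TCP) lies on the centre line of the jaws, within the pads' length; the fingertips stand tip_extent ahead of it and the grasp point (between the pads) lies 3 mm ahead of it (tip_extent is the distance from the TCP to the fingertips, in m); z points along the fingers, y is the line along which they close (so a half turn about z gives the same grasp; the last joint's range is limited). The gripper opens to 85 mm and grips with 20 to 120 N. Pads are 22 mm wide; open, the fingers measure 114 mm over their backs; the gripper's body (76 mm by 85 mm) begins 54 mm behind the grasp point. The pads swing forward as they close: fully open they stand 13 mm farther back than shut.
Start: joints at [74.255, 4.979, 10.078, 95.1, 0, 90], TCP at [0.149, 0.529, 0.253] pointing down, gripper open.
Joint ranges: [-179.16, 179.16], [-48.56, 103.87], [-65.8, 70.77], [-126.05, 130.52], [-82.76, 87.17], [-180, 180]. Speed limits (degrees/s): [127.2, 127.2, 147.25, 180, 180, 180].

## Interface

Orientations are given as [roll, pitch, yaw] about the fixed x, y, z axes, in that order (R = Rz(yaw) Ry(pitch) Rx(roll)).
In Python, from workcell import * gives the robot as it stands.
- The arm moves only by the tool servo_tool, never from a script. Its argument "rows" is a list of rows, each an object with "offset": the shift along the tool's x, y, z as a fraction of full scale, a list of three; "yaw": the turn about the tool's z as a fraction of full scale; "claw": the closure, from 0 (fully open) to 1 (shut). A call has 1 to 12 rows; each row is the pose to reach, as a shift and turn from the pose commanded when the call began, along the tool's axes at that moment, turning the shorter way round; what a row does not reach only later rows make up. Full scale, the value 1, is 0.1 m for a shift and pi rad for a turn. A row lasts 1/8 s, in which the tool goes at most 62.5 mm and 10.7 degrees, less where a joint would pass 70% of its speed; a pose out of reach is approached as far as the arm can. A call with a number of a shift or a turn outside -1 to 1 is refused whole. A call with a gripper value outside its range is refused whole. The fingers move at their own pace and stop on an object; "squeeze" is the grip in N (left out, the last holds). Time passes only in rows, so rows that repeat a pose let the fingers close. It gives the time, the measured TCP pose, the force, the opening and the grip force at its end, in the units of the state.
- get_obs(): the state, without advancing time (a new reading comes with each control period).
- camera(name): name is "scene" or "side" or "wrist"; returns (picture, depth): 480x640x3 uint8, red, green, blue; 480x640 float32, m along the optical axis (not along the pixel's ray), 0 where there is no reading.
- camera_info(name): a dict with "fx", "fy", "cx", "cy" (pixels), "cam_to_world" (4x4, takes a point from camera to world coordinates); the wrist camera has in their place "hand_eye" (4x4, takes a point from camera to tool coordinates, whose origin is the TCP and whose axes are the flange's). Camera axes: x right, y up, looking along -z (the intrinsics and any distortion apply to the point x, -y, -z); pixel columns grow to the right and rows downward; lengths in m; the calibration is good to about 2 mm. The wrist camera is an equidistant fisheye: a pixel r from the principal point sees the ray r / f radians off the axis. A picture is of the moment at which its call begins: read the wrist's pose just before it. camera_info takes no time and is no camera call.
- job_done(): hands the job in; it is judged then, once.
The state is a dict: "time": time; "q": joint angles; "qd": joint speeds; "joint_efforts": joint torques, N m; "ee_pos": TCP position; "tcp_rot": TCP orientation; "wrist_force": force on the tool from outside, world axes, zero at the start; "torque": the same for the moment, N m; "opening": finger opening in m; "grasp_force": force on a finger pad.
Only numpy, scipy, OpenCV 4.12 (cv2) and the standard library are available. Lean on these libraries where they do the work, as an engineer would, in place of code of your own. Each camera call takes 0.05 s, during which the arm holds its last target. There are 200 camera calls.

## Working session

There is one attempt and no reset: what is moved stays moved. The work goes in short steps, Python scripts to look and compute and a tool call to move; the robot and the scene stay as the last step left them, time stands still between calls to the robot, and variables do not carry over. Pictures are saved under pics/ and viewed, at most 10 in all, crops included, and the job is handed in when it is done.

Besides the shell and the picture viewer there is one more tool, called after "Call:" by a JSON object that holds its "name" and its "arguments", one argument or row to a line. servo_tool: Moves the arm, as the interface text tells. Its arguments: {"type":"object","properties":{"rows":{"type":"array"},"squeeze":{"type":"number"}},"required":["rows"]}

```bash
mkdir -p pics; ls; python3 - <<'E'
from workcell import *
import cv2,numpy as np
o=get_obs();print({k:np.round(v,3).tolist() for k,v in o.items()})
for n in ("scene","side"):
    p,d=camera(n);cv2.imwrite(f"pics/{n}0.png",p[:,:,::-1]);np.save(f"{n}0.npy",d);c=camera_info(n);print(n,{k:np.round(v,4).tolist() for k,v in c.items()})
print(camera_info("wrist"))
try: print(tip_extent)
except Exception as e: print(e)
E
```

```text
pics
{'time': 0.0, 'q': [74.255, 5.011, 10.034, 95.1, -0.001, 89.999], 'qd': [0.082, -0.015, 0.02, 0.016, -0.036, -0.01], 'joint_efforts': [0.0, -52.039, 46.48, 0.016, 0.0, -0.0], 'ee_pos': [0.149, 0.529, 0.253], 'tcp_rot': [-179.923, 0.001, 164.256], 'wrist_force': [0.804, 0.142, -0.099], 'torque': [0.013, 0.024, -0.011], 'grasp_force': 0.0, 'opening': 0.085}
scene {'fx': 534.6483, 'fy': 534.6483, 'cx': 330.0494, 'cy': 230.9143, 'cam_to_world': [[0.9083, 0.3283, -0.2592, 0.1373], [-0.4181, 0.6955, -0.5843, -0.8758], [-0.0115, 0.6392, 0.769, 1.1469], [0.0, 0.0, 0.0, 1.0]]}
side {'fx': 607.2372, 'fy': 607.2372, 'cx': 315.9831, 'cy': 246.263, 'cam_to_world': [[-0.8785, -0.2583, 0.4019, 1.231], [0.4776, -0.4952, 0.7257, 1.3112], [0.0116, 0.8295, 0.5584, 1.1479], [0.0, 0.0, 0.0, 1.0]]}
{'fx': 371.64829954431775, 'fy': 371.64829954431775, 'cx': 319.43063013665494, 'cy': 238.62097293339684, 'hand_eye': array([[ 6.66695527e-04,  9.50467912e-01,  3.10821982e-01,
         7.98732714e-02],
       [ 9.99999771e-01, -5.96616792e-04, -3.20538005e-04,
         1.20581453e-03],
       [-1.19219475e-04,  3.10822124e-01, -9.50468091e-01,
        -1.19670243e-01],
       [ 0.00000000e+00,  0.00000000e+00,  0.00000000e+00,
         1.00000000e+00]])}
0.022
```

View pics/scene0.png

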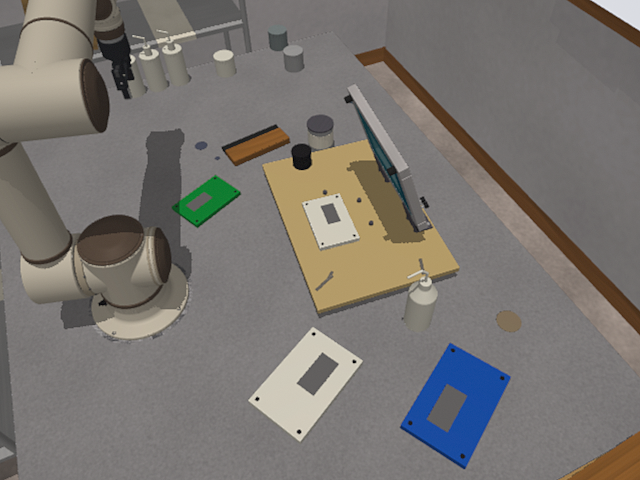

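View pics/side0.png

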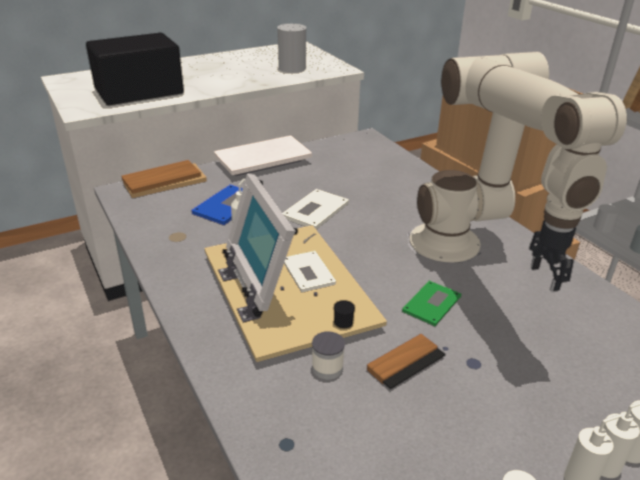

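The white panels are the one on the bed at scene (331,221) and a larger one on the table at (305,383). The green panel (207,200) and blue panel (456,405) are excluded by colour. The smaller white one on the bed is the target. Pins show at about (325,192), (359,200) and (371,223). The screen is raised behind them, the wash bottle is on the right at (421,305), the ink tin is on the left at (320,130), the pot at (302,157) and the squeegee at (256,145). Next I'll measure the press, panel and screen, and make the close crop.

```bash
cat > h.py <<'E'
from workcell import *
import cv2,numpy as np
from scipy.spatial.transform import Rotation as Ro
def cloud(n,d):
    c=camera_info(n);v,u=np.mgrid[:480,:640]
    P=np.stack([(u-c['cx'])/c['fx']*d,-(v-c['cy'])/c['fy']*d,-d],-1)
    M=c['cam_to_world'];return P@M[:3,:3].T+M[:3,3]
def rect(P):
    r=cv2.minAreaRect((P[:,:2]*1000).astype(np.float32));return r,cv2.boxPoints(r)
def look(n):
    p,d=camera(n);P=cloud(n,d);return p,d,P,cv2.cvtColor(p,cv2.COLOR_RGB2HSV)
E
python3 - <<'E'
from h import *
for n in("scene","side"):
    p=cv2.imread(f"pics/{n}0.png")[:,:,::-1];d=np.load(f"{n}0.npy");P=cloud(n,d);h=cv2.cvtColor(p.copy(),cv2.COLOR_RGB2HSV)
    near=(d>0)&(P[...,0]>.2)&(P[...,0]<.95)&(abs(P[...,1])<.5)
    bed=near&(h[...,0]>14)&(h[...,0]<25)&(h[...,1]>70)&(abs(P[...,2]-.042)<.008)
    bed=cv2.morphologyEx(bed.astype(np.uint8),cv2.MORPH_OPEN,np.ones((3,3)))
    k,l,s,c=cv2.connectedComponentsWithStats(bed);i=1+s[1:,4].argmax();B=P[l==i]
    r,b=rect(B);print(n,"bed",r,b.round().tolist(),"z",np.median(B[:,2]))
    w=near&(h[...,1]<45)&(h[...,2]>150)&(abs(P[...,2]-.056)<.012)
    k,l,s,c=cv2.connectedComponentsWithStats(cv2.morphologyEx(w.astype(np.uint8),cv2.MORPH_OPEN,np.ones((3,3))))
    for i in range(1,k):
        if s[i,4]>150:
            r,b=rect(P[l==i]);print("  white",c[i].round(),s[i,4],r,b.round().tolist(),"z",np.median(P[l==i][:,2]))
    S=near&(P[...,2]>.1)&(P[...,0]>.45)
    k,l,s,c=cv2.connectedComponentsWithStats(S.astype(np.uint8))
    for i in range(1,k):
        if s[i,4]>300: print("  high",c[i].round(),s[i,4],P[l==i].min(0).round(3),P[l==i].max(0).round(3))
p=cv2.imread("pics/scene0.png");cv2.imwrite("pics/crop1.png",cv2.resize(p[75:325,250:470],None,fx=2.4,fy=2.4,interpolation=cv2.INTER_CUBIC))
E
```

```text
scene bed ((594.7744750976562, 2.657806396484375), (544.7008666992188, 380.1059875488281), 84.53722381591797) [[380.0, -250.0], [758.0, -287.0], [810.0, 256.0], [432.0, 292.0]] z 0.042506402541745425
  white [329. 222.] 1646 ((521.8650512695312, -9.708839416503906), (172.71963500976562, 109.39274597167969), 82.9219970703125) [[457.0, -89.0], [566.0, -102.0], [587.0, 69.0], [478.0, 83.0]] z 0.05658748646662859
  high [389. 157.] 2946 [ 0.605 -0.177  0.1  ] [0.75  0.163 0.339]
  high [422. 292.] 847 [ 0.553 -0.387  0.1  ] [ 0.628 -0.321  0.219]
side bed ((600.990234375, 1.773529052734375), (552.0277099609375, 383.7944641113281), 84.25545501708984) [[382.0, -254.0], [764.0, -292.0], [820.0, 257.0], [438.0, 296.0]] z 0.0430107922344356
  white [308. 271.] 1164 ((525.6691284179688, -9.972480773925781), (181.48281860351562, 120.42710876464844), 83.24333190917969) [[455.0, -93.0], [575.0, -107.0], [596.0, 73.0], [477.0, 87.0]] z 0.05685728598627526
  white [327. 362.] 160 ((668.6915283203125, 361.75274658203125), (26.993690490722656, 66.01559448242188), 60.81414031982422) [[633.0, 366.0], [691.0, 334.0], [704.0, 357.0], [646.0, 390.0]] z 0.05588679134114438
  high [257. 241.] 5680 [ 0.581 -0.373  0.1  ] [0.779 0.167 0.343]
```

View pics/crop1.png

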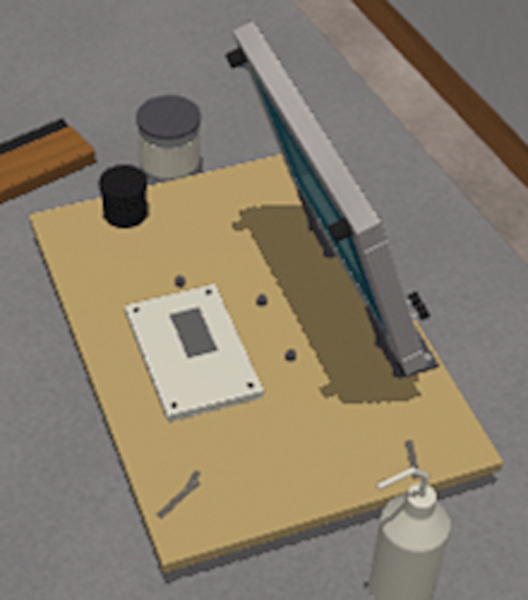

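The crop confirms the small white panel on the bed, lying short of all three pins: left pin at (180,282), rear pins at (262,300) and (291,355). Press yaw is about -5.5° with its centre near (597,2) mm. The panel is at about (523,-10) mm, which puts it roughly 42 mm short of the rear pins and 19 mm right of the left pin. Both fall within the stated ranges. Now moving in.

Call:
{"name": "servo_tool", "arguments": {
  "rows": [
    {"offset": [-0.33,-0.33,0],"yaw": 0,"claw": 0},
    {"offset": [-0.66,-0.66,0],"yaw": 0,"claw": 0},
    {"offset": [-1,-1,0],"yaw": 0,"claw": 0}
  ]
}}

```text
time: 0.48
ee_pos: [0.2187, 0.4047, 0.2529]
tcp_rot: [-180.0, -0.0, 164.3]
wrist_force: [0.9, 0.9, 0.6]
opening: 0.0858
grasp_force: 0.0
```

Call:
{"name": "servo_tool", "arguments": {
  "rows": [
    {"offset": [-0.33,-0.33,0],"yaw": 0,"claw": 0},
    {"offset": [-0.66,-0.66,0],"yaw": 0,"claw": 0},
    {"offset": [-1,-1,0],"yaw": 0,"claw": 0}
  ]
}}

```text
time: 0.85
ee_pos: [0.2878, 0.2812, 0.2531]
tcp_rot: [-180.0, -0.0, 164.3]
wrist_force: [1.1, 1.2, 0.1]
opening: 0.0857
grasp_force: 0.0
```

Call:
{"name": "servo_tool", "arguments": {
  "rows": [
    {"offset": [-0.33,-0.33,0],"yaw": 0,"claw": 0},
    {"offset": [-0.66,-0.66,0],"yaw": 0,"claw": 0},
    {"offset": [-1,-1,0],"yaw": 0,"claw": 0}
  ]
}}

```text
time: 1.23
ee_pos: [0.357, 0.1578, 0.2531]
tcp_rot: [180.0, 0.0, 164.3]
wrist_force: [0.7, 0.6, -0.3]
opening: 0.0853
grasp_force: 0.0
```

Call:
{"name": "servo_tool", "arguments": {
  "rows": [
    {"offset": [-0.33,-0.33,0],"yaw": 0,"claw": 0},
    {"offset": [-0.66,-0.66,0],"yaw": 0,"claw": 0},
    {"offset": [-1,-1,0],"yaw": 0,"claw": 0},
    {"offset": [-1,-1,0],"yaw": 0,"claw": 0}
  ]
}}

```text
time: 1.72
ee_pos: [0.4264, 0.0335, 0.2526]
tcp_rot: [-180.0, -0.1, 164.0]
wrist_force: [-0.2, -0.3, -0.9]
opening: 0.0856
grasp_force: 0.0
```

Call:
{"name": "servo_tool", "arguments": {
  "rows": [
    {"offset": [-0.04,-0.36,0.3],"yaw": -0.057,"claw": 0},
    {"offset": [-0.04,-0.36,0.5],"yaw": -0.057,"claw": 0},
    {"offset": [-0.04,-0.36,0.5],"yaw": -0.057,"claw": 0}
  ]
}}

```text
time: 2.1
ee_pos: [0.4188, 0.0005, 0.2021]
tcp_rot: [-180.0, -0.1, 174.5]
wrist_force: [1.1, -1.1, -0.0]
opening: 0.0854
grasp_force: 0.0
```

```bash
cat >> h.py <<'E'
def wcloud(d,o):
    c=camera_info("wrist");v,u=np.mgrid[:480,:640];x=(u-c['cx'])/c['fx'];y=(v-c['cy'])/c['fy']
    r=np.hypot(x,y)+1e-9;t=np.tan(np.minimum(r,1.4))/r
    P=np.stack([x*t*d,-y*t*d,-d],-1);M=c['hand_eye'];T=P@M[:3,:3].T+M[:3,3]
    R=Ro.from_euler('xyz',o['tcp_rot'],degrees=True).as_matrix()
    return T,T@R.T+np.array(o['ee_pos'])
def state():
    o=get_obs();print(round(o['time'],2),np.round(o['ee_pos'],4),np.round(o['tcp_rot'],2),"F",np.round(o['wrist_force'],2),"q",np.round(o['q'],1),o['opening']);return o
E
python3 - <<'E'
from h import *
import workcell
o=state();p,d=camera("wrist");cv2.imwrite("pics/w1.png",p[:,:,::-1]);T,W=wcloud(d,o);np.save("w1.npy",W)
f=(d>0)&(abs(T[...,0])<.03)&(T[...,2]<.06)&(T[...,2]>-.05)
print("finger",f.sum(),np.percentile(T[f],[0,2,50,98,100],axis=0).round(4) if f.sum() else "", workcell.tip_extent)
b=(abs(W[...,2]-.042)<.006)&(d>0);print("bed z",np.median(W[b][:,2]))
E
```

```text
2.1 [0.4188 0.0005 0.2021] [-1.800e+02 -1.400e-01  1.745e+02] F [ 1.13 -1.09 -0.03] q [  0.1 -13.6 -13.   90.7   0.    5.6] 0.08540524020420935
finger 16732 [[-0.013  -0.0735 -0.05  ]
 [-0.0096 -0.0678 -0.0494]
 [ 0.0073 -0.0116 -0.0393]
 [ 0.0136  0.0703  0.005 ]
 [ 0.0178  0.0756  0.011 ]] 0.022
bed z 0.04109974344719729
```

View pics/w1.png

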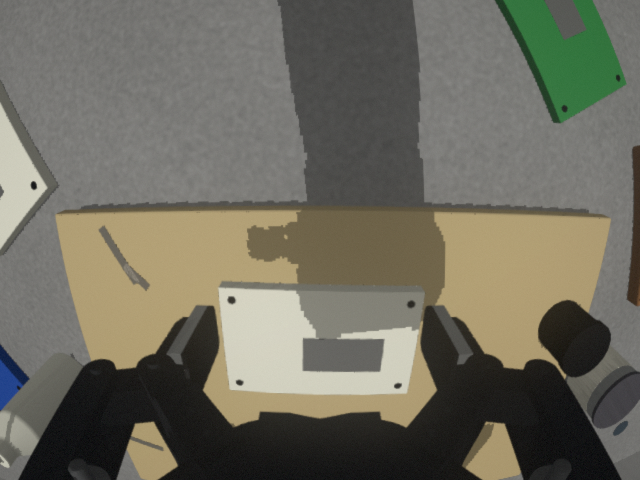

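The wrist view shows the panel's near edge from (220,284) to (423,290), the fingers to either side, and the pot at (575,340). When open, the tips stand about 10 mm ahead of the TCP. Measuring the panel and bed from this picture.

```bash
cat >> h.py <<'E'
def panel(p,W):
    h=cv2.cvtColor(p.copy(),cv2.COLOR_RGB2HSV);z=W[...,2]
    m=((h[...,1]<60)&(abs(z-.056)<.005)&(abs(W[...,1])<.2)&(W[...,0]>.4)&(W[...,0]<.66)).astype(np.uint8)
    k,l,s,c=cv2.connectedComponentsWithStats(cv2.morphologyEx(m,cv2.MORPH_OPEN,np.ones((3,3))))
    i=1+s[1:,4].argmax();r,b=rect(W[l==i]);print("panel",np.round(r[0],1),np.round(r[1],1),round(r[2],2),b.round(1).tolist(),"z",np.median(W[l==i][:,2]).round(4))
E
python3 - <<'E'
from h import *
p=cv2.imread("pics/w1.png")[:,:,::-1];W=np.load("w1.npy");panel(p,W)
h=cv2.cvtColor(p.copy(),cv2.COLOR_RGB2HSV)
m=(abs(W[...,2]-.042)<.005)&(h[...,1]>70)&(h[...,0]>12)&(h[...,0]<26)
# near edge of bed: min x per y bin
Q=W[m];ys=np.arange(-.2,.2,.02);e=[(y,np.percentile(Q[abs(Q[:,1]-y)<.005][:,0],1)) for y in ys if (abs(Q[:,1]-y)<.005).sum()>5]
e=np.array(e);f=np.polyfit(e[:,0],e[:,1],1);print("near edge x=",f, "yaw",np.degrees(np.arctan(-f[0])))
E
```

```text
panel [524.2  -8. ] [170.2 111.7] 83.02 [[458.3999938964844, -85.69999694824219], [569.2999877929688, -99.30000305175781], [589.9000244140625, 69.69999694824219], [479.1000061035156, 83.30000305175781]] z 0.0551
near edge x= [0.10087362 0.40728965] yaw -5.760147733195558
```

Call:
{"name": "servo_tool", "arguments": {
  "rows": [
    {"offset": [-0.1,0,0.6],"yaw": 0,"claw": 0},
    {"offset": [-0.1,0,1.0],"yaw": 0,"claw": 0},
    {"offset": [-0.1,0,1.0],"yaw": 0,"claw": 0}
  ]
}}

```text
time: 2.52
ee_pos: [0.4285, -0.0002, 0.102]
tcp_rot: [-180.0, -0.2, 174.6]
wrist_force: [-0.7, 0.4, -0.2]
opening: 0.085
grasp_force: 0.0
```

Call:
{"name": "servo_tool", "arguments": {
  "rows": [
    {"offset": [0,0,0.3],"yaw": 0,"claw": 0},
    {"offset": [0,0,0.44],"yaw": 0,"claw": 0},
    {"offset": [0,0,0.44],"yaw": 0,"claw": 0}
  ]
}}

```text
time: 2.9
ee_pos: [0.4299, -0.0007, 0.0601]
tcp_rot: [180.0, 0.0, 174.5]
wrist_force: [0.1, -0.8, -0.2]
opening: 0.0858
grasp_force: 0.0
```

```bash
python3 - <<'E'
from h import *
o=state();p,d=camera("wrist");cv2.imwrite("pics/w2.png",p[:,:,::-1]);T,W=wcloud(d,o)
f=(d>0)&(abs(T[...,0])<.02)&(W[...,2]>.044)&(abs(T[...,1])>.035)&(abs(T[...,1])<.07)&(T[...,2]>-.02)&(p.max(-1)<90)
print(np.percentile(T[f],[0,2,50,98,100],axis=0).round(4));panel(p,W)
E
```

```text
2.9 [ 0.4299 -0.0007  0.0601] [1.8000e+02 1.0000e-02 1.7453e+02] F [ 0.11 -0.79 -0.23] q [ -0.1 -10.9 -26.5  74.4   0.    5.4] 0.08578850966582781
[[-0.0119 -0.0551 -0.02  ]
 [-0.0101 -0.0538 -0.0196]
 [ 0.0049  0.0435 -0.0081]
 [ 0.0112  0.0566  0.0081]
 [ 0.012   0.0581  0.0105]]
panel [476.9  -4.5] [104.   19.7] 84.27 [[461.8999938964844, -55.20000076293945], [481.6000061035156, -57.20000076293945], [491.8999938964844, 46.29999923706055], [472.29998779296875, 48.20000076293945]] z 0.0549
```

View pics/w2.png

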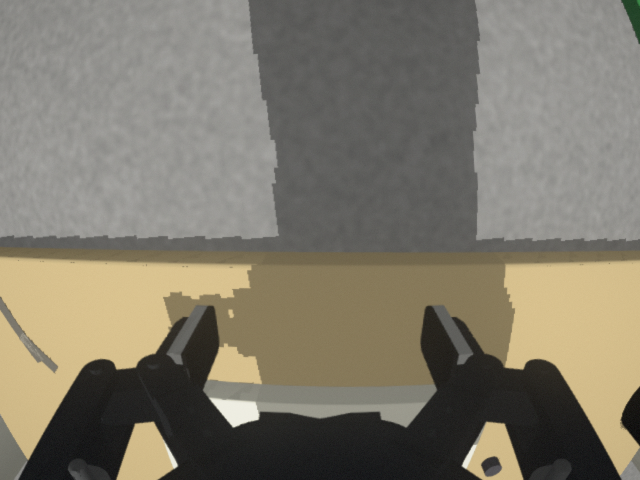

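Call:
{"name": "servo_tool", "arguments": {
  "rows": [
    {"offset": [0,0,0.05],"yaw": 0,"claw": 0},
    {"offset": [-0.15,0,0.05],"yaw": 0,"claw": 0},
    {"offset": [-0.25,0,0.05],"yaw": 0,"claw": 0},
    {"offset": [-0.3,0,0.05],"yaw": 0,"claw": 0},
    {"offset": [-0.35,0,0.05],"yaw": 0,"claw": 0},
    {"offset": [-0.4,0,0.05],"yaw": 0,"claw": 0},
    {"offset": [-0.45,0,0.05],"yaw": 0,"claw": 0},
    {"offset": [-0.5,0,0.05],"yaw": 0,"claw": 0},
    {"offset": [-0.55,0,0.05],"yaw": 0,"claw": 0},
    {"offset": [-0.6,0,0.05],"yaw": 0,"claw": 0},
    {"offset": [-0.64,0,0.05],"yaw": 0,"claw": 0},
    {"offset": [-0.64,0,0.05],"yaw": 0,"claw": 0}
  ]
}}

```text
time: 4.45
ee_pos: [0.4937, -0.007, 0.0543]
tcp_rot: [-180.0, 0.0, 174.5]
wrist_force: [0.2, -0.8, 0.3]
opening: 0.0854
grasp_force: 0.0
```

Call:
{"name": "servo_tool", "arguments": {
  "rows": [
    {"offset": [-0.01,0,0],"yaw": 0,"claw": 0},
    {"offset": [-0.02,0,0],"yaw": 0,"claw": 0},
    {"offset": [-0.02,0,0],"yaw": 0,"claw": 0}
  ]
}}

```text
time: 4.82
ee_pos: [0.4954, -0.0072, 0.0543]
tcp_rot: [-180.0, 0.0, 174.5]
wrist_force: [-0.3, 0.1, 0.2]
opening: 0.0856
grasp_force: 0.3
```

Call:
{"name": "servo_tool", "arguments": {
  "rows": [
    {"offset": [-0.01,0,0],"yaw": 0,"claw": 0},
    {"offset": [-0.02,0,0],"yaw": 0,"claw": 0},
    {"offset": [-0.02,0,0],"yaw": 0,"claw": 0}
  ]
}}

```text
time: 5.2
ee_pos: [0.4976, -0.0074, 0.0543]
tcp_rot: [180.0, 0.0, 174.5]
wrist_force: [-0.5, 0.3, 0.2]
opening: 0.0854
grasp_force: 0.2
```

Call:
{"name": "servo_tool", "arguments": {
  "rows": [
    {"offset": [-0.01,0,0],"yaw": 0,"claw": 0},
    {"offset": [-0.02,0,0],"yaw": 0,"claw": 0},
    {"offset": [-0.02,0,0],"yaw": 0,"claw": 0}
  ]
}}

```text
time: 5.58
ee_pos: [0.4995, -0.0076, 0.0543]
tcp_rot: [180.0, 0.0, 174.5]
wrist_force: [-0.9, 0.2, 0.4]
opening: 0.0854
grasp_force: 0.3
```

Call:
{"name": "servo_tool", "arguments": {
  "rows": [
    {"offset": [-0.01,0,0],"yaw": 0,"claw": 0},
    {"offset": [-0.015,0,0],"yaw": 0,"claw": 0},
    {"offset": [-0.015,0,0],"yaw": 0,"claw": 0}
  ]
}}

```text
time: 5.95
ee_pos: [0.5005, -0.0076, 0.0543]
tcp_rot: [180.0, -0.1, 174.5]
wrist_force: [-5.6, 1.7, 3.6]
opening: 0.0854
grasp_force: 2.6
```

The panel has seated on the rear pins: force jumped to about 6 N at TCP x=0.5005. Backing off, rising and turning to push from the right side.

Call:
{"name": "servo_tool", "arguments": {
  "rows": [
    {"offset": [0.1,0,0],"yaw": 0,"claw": 0},
    {"offset": [0.15,0,-0.3],"yaw": 0,"claw": 0},
    {"offset": [0.1,0,-0.7],"yaw": 0,"claw": 0.2},
    {"offset": [0.1,-0.4,-0.7],"yaw": 0.05,"claw": 0.4},
    {"offset": [0.1,-0.7,-0.7],"yaw": 0.1,"claw": 0.4},
    {"offset": [0,-1,-0.7],"yaw": 0.15,"claw": 0.4},
    {"offset": [-0.2,-1,-0.7],"yaw": 0.2,"claw": 0.4},
    {"offset": [-0.4,-1,-0.7],"yaw": 0.25,"claw": 0.4},
    {"offset": [-0.49,-1,-0.7],"yaw": 0.3,"claw": 0.4},
    {"offset": [-0.49,-1,-0.7],"yaw": 0.35,"claw": 0.4},
    {"offset": [-0.49,-1,-0.7],"yaw": 0.4,"claw": 0.4},
    {"offset": [-0.49,-1,-0.7],"yaw": 0.45,"claw": 0.4}
  ]
}}

```text
time: 7.45
ee_pos: [0.54, -0.1119, 0.1243]
tcp_rot: [180.0, 0.0, 93.2]
wrist_force: [-0.9, -1.2, -0.9]
opening: 0.0513
grasp_force: 0.0
```

Call:
{"name": "servo_tool", "arguments": {
  "rows": [
    {"offset": [-0.2,0,0.2],"yaw": 0.05,"claw": 0.4},
    {"offset": [-0.2,0,0.2],"yaw": 0.05,"claw": 0.4},
    {"offset": [-0.2,0,0.2],"yaw": 0.05,"claw": 0.4}
  ]
}}

```text
time: 7.82
ee_pos: [0.5413, -0.1316, 0.1047]
tcp_rot: [180.0, -0.0, 84.7]
wrist_force: [-0.1, 0.2, -0.2]
opening: 0.0509
grasp_force: 0.0
```

```bash
python3 - <<'E'
from h import *
o=state();p,d=camera("wrist");cv2.imwrite("pics/w3.png",p[:,:,::-1]);T,W=wcloud(d,o)
f=(d>0)&(abs(T[...,0])<.02)&(W[...,2]>.062)&(abs(T[...,1])<.05)&(T[...,2]>-.02)&(p.max(-1)<90)
print(np.percentile(T[f],[0,2,50,98,100],axis=0).round(4));panel(p,W)
x,y=np.array(o['ee_pos'][:2])*1000;print("uv",x*.9952-y*.0976,x*.0976+y*.9952)
E
```

```text
7.83 [ 0.5413 -0.1316  0.1047] [ 1.7998e+02 -1.0000e-02  8.4660e+01] F [-0.13  0.16 -0.21] q [-13.7   5.6  -5.7  78.7   0.   81.7] 0.05087609759007986
[[-0.0104 -0.0389 -0.02  ]
 [-0.0079 -0.0377 -0.0189]
 [ 0.0082  0.0255 -0.0052]
 [ 0.0128  0.0379  0.0156]
 [ 0.0134  0.0393  0.0205]]
panel [563.5 -42.6] [107.  110.7] 84.74 [[503.3999938964844, -90.80000305175781], [613.7000122070312, -101.0], [623.5, 5.599999904632568], [513.2999877929688, 15.800000190734863]] z 0.0551
uv 551.5227211521561 -78.15440825936979
```

View pics/w3.png

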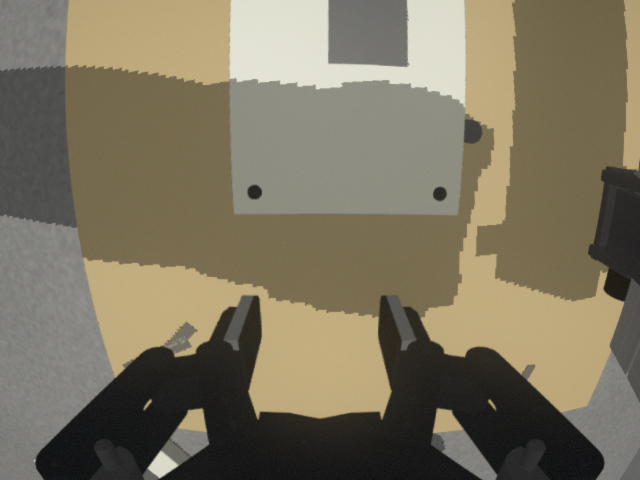

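The panel touches the rear pin at (473,131). The open tips are clear of its right edge, which runs from (234,213) to (458,215). Now lowering and pushing left.

Call:
{"name": "servo_tool", "arguments": {
  "rows": [
    {"offset": [0,0,0.25],"yaw": 0,"claw": 0.4},
    {"offset": [0,0,0.39],"yaw": 0,"claw": 0.4},
    {"offset": [0.1,0,0.39],"yaw": 0,"claw": 0.4},
    {"offset": [0.2,0,0.39],"yaw": 0,"claw": 0.4},
    {"offset": [0.24,0,0.39],"yaw": 0,"claw": 0.4},
    {"offset": [0.27,0,0.39],"yaw": 0,"claw": 0.4},
    {"offset": [0.3,0,0.39],"yaw": 0,"claw": 0.4},
    {"offset": [0.33,0,0.39],"yaw": 0,"claw": 0.4},
    {"offset": [0.36,0,0.39],"yaw": 0,"claw": 0.4},
    {"offset": [0.38,0,0.39],"yaw": 0,"claw": 0.4},
    {"offset": [0.38,0,0.39],"yaw": 0,"claw": 0.4}
  ]
}}

```text
time: 9.25
ee_pos: [0.5449, -0.0938, 0.0652]
tcp_rot: [-180.0, -0.0, 84.5]
wrist_force: [-0.4, -1.2, 1.0]
opening: 0.0513
grasp_force: 0.2
```

Call:
{"name": "servo_tool", "arguments": {
  "rows": [
    {"offset": [0.01,0,0],"yaw": 0,"claw": 0.4},
    {"offset": [0.02,0,0],"yaw": 0,"claw": 0.4},
    {"offset": [0.02,0,0],"yaw": 0,"claw": 0.4}
  ]
}}

```text
time: 9.62
ee_pos: [0.5451, -0.0919, 0.0652]
tcp_rot: [-180.0, -0.0, 84.5]
wrist_force: [-0.3, -0.5, 0.4]
opening: 0.0512
grasp_force: 0.1
```

Call:
{"name": "servo_tool", "arguments": {
  "rows": [
    {"offset": [0.01,0,0],"yaw": 0,"claw": 0.4},
    {"offset": [0.02,0,0],"yaw": 0,"claw": 0.4},
    {"offset": [0.02,0,0],"yaw": 0,"claw": 0.4}
  ]
}}

```text
time: 10.0
ee_pos: [0.5453, -0.0899, 0.0652]
tcp_rot: [-180.0, -0.0, 84.5]
wrist_force: [0.6, 0.4, -0.8]
opening: 0.0512
grasp_force: 0.0
```

Call:
{"name": "servo_tool", "arguments": {
  "rows": [
    {"offset": [0.01,0,0],"yaw": 0,"claw": 0.4},
    {"offset": [0.015,0,0],"yaw": 0,"claw": 0.4},
    {"offset": [0.015,0,0],"yaw": 0,"claw": 0.4}
  ]
}}

```text
time: 10.38
ee_pos: [0.5455, -0.089, 0.0653]
tcp_rot: [180.0, 0.1, 84.5]
wrist_force: [-0.6, -5.4, -0.2]
opening: 0.0515
grasp_force: 2.4
```

The left pin is reached with a force step of about 5 N. Backing off and returning to the front to check and give a final square push.

Call:
{"name": "servo_tool", "arguments": {
  "rows": [
    {"offset": [-0.12,0,0],"yaw": 0,"claw": 0.4},
    {"offset": [-0.15,0,-0.4],"yaw": 0,"claw": 0.4},
    {"offset": [-0.15,-0.3,-0.8],"yaw": -0.05,"claw": 0.2},
    {"offset": [0,-0.6,-1],"yaw": -0.1,"claw": 0},
    {"offset": [0.3,-0.9,-1],"yaw": -0.15,"claw": 0},
    {"offset": [0.6,-1,-1],"yaw": -0.2,"claw": 0},
    {"offset": [0.95,-1,-1],"yaw": -0.25,"claw": 0},
    {"offset": [0.95,-1,-1],"yaw": -0.3,"claw": 0},
    {"offset": [0.95,-1,-1],"yaw": -0.35,"claw": 0},
    {"offset": [0.95,-1,-1],"yaw": -0.4,"claw": 0},
    {"offset": [0.95,-1,-1],"yaw": -0.45,"claw": 0},
    {"offset": [0.95,-1,-1],"yaw": -0.5,"claw": 0}
  ]
}}

```text
time: 11.88
ee_pos: [0.4551, 0.0153, 0.1654]
tcp_rot: [180.0, 0.0, 174.8]
wrist_force: [-0.1, 0.2, -1.0]
opening: 0.0854
grasp_force: 0.0
```

Call:
{"name": "servo_tool", "arguments": {
  "rows": [
    {"offset": [0,0,0],"yaw": 0,"claw": 0},
    {"offset": [0,0,0],"yaw": 0,"claw": 0}
  ]
}}

```text
time: 12.12
ee_pos: [0.4551, 0.0154, 0.1654]
tcp_rot: [180.0, 0.0, 174.3]
wrist_force: [-0.5, -0.1, 0.7]
opening: 0.0852
grasp_force: 0.0
```

```bash
python3 - <<'E'
from h import *
o=state();p,d=camera("wrist");cv2.imwrite("pics/w4.png",p[:,:,::-1]);T,W=wcloud(d,o);panel(p,W)
x,y=np.array(o['ee_pos'][:2])*1000;print("uv",x*.9952-y*.0976,x*.0976+y*.9952)
for n in("scene","side"):
    p,d,P,h=look(n);cv2.imwrite(f"pics/{n}1.png",p[:,:,::-1]);np.save(f"{n}1.npy",d);panel(p,P)
    # screen in press frame
    a=np.radians(-5.6);C=np.array([.597,.002]);X=P[...,:2]-C;px=X[...,0]*np.cos(a)+X[...,1]*np.sin(a);py=-X[...,0]*np.sin(a)+X[...,1]*np.cos(a)
    m=(d>0)&(P[...,2]>.2)&(abs(py)<.18)&(px>.02)&(px<.2)
    S=np.c_[px[m],py[m],P[...,2][m]];print(n,S.shape)
    for z in np.arange(.2,.36,.02):
        q=S[abs(S[:,2]-z)<.01]
        if len(q)>20:print(round(z,2),len(q),np.percentile(q[:,0],[1,25,50,75,99]).round(4))
    print("ztop",np.percentile(S[:,2],[99,100]).round(4),"y",S[:,1].min(),S[:,1].max())
E
```

```text
12.12 [0.4551 0.0154 0.1654] [179.98   0.   174.31] F [-0.49 -0.07  0.72] q [  1.9  -8.9 -13.1  85.7   0.    7.6] 0.08516493241850083
panel [567.1   6.6] [169.8 111.2] 84.54 [[503.70001220703125, -72.5999984741211], [614.2999877929688, -83.19999694824219], [630.5, 85.80000305175781], [519.7999877929688, 96.4000015258789]] z 0.0551
uv 451.3755581045391 59.757760563312765
panel [565.4   5.5] [175.  110.4] 84.59 [[502.20001220703125, -76.4000015258789], [612.0999755859375, -86.80000305175781], [628.5999755859375, 87.4000015258789], [518.7000122070312, 97.80000305175781]] z 0.0564
scene (2177, 3)
0.2 71 [0.0795 0.0808 0.0823 0.0914 0.107 ]
0.22 143 [0.0726 0.0754 0.0778 0.0845 0.1016]
0.24 148 [0.0659 0.0683 0.0707 0.0787 0.0936]
0.26 163 [0.0588 0.0615 0.0639 0.0699 0.0874]
0.28 152 [0.0524 0.0548 0.0569 0.0633 0.0817]
0.3 166 [0.0273 0.047  0.0502 0.0584 0.0753]
0.32 469 [0.0248 0.0393 0.0417 0.0447 0.0646]
0.34 865 [0.0391 0.0472 0.0523 0.0573 0.0628]
ztop [0.3382 0.341 ] y -0.167903432099496 0.16765786577956313
panel [571.2   6.4] [178.9 112.7] 84.58 [[506.6000061035156, -77.4000015258789], [618.7999877929688, -88.0], [635.7000122070312, 90.0999984741211], [523.5, 100.69999694824219]] z 0.0568
side (3016, 3)
0.2 212 [0.0837 0.0873 0.0893 0.1036 0.1155]
0.22 407 [0.0771 0.0818 0.0847 0.0963 0.1108]
0.24 425 [0.0705 0.0749 0.0779 0.0898 0.1043]
0.26 432 [0.0633 0.0684 0.0711 0.0849 0.097 ]
0.28 331 [0.0601 0.0633 0.0665 0.0813 0.09  ]
0.3 161 [0.0344 0.068  0.0761 0.0794 0.0845]
0.32 509 [0.0295 0.0668 0.071  0.0734 0.0767]
0.34 539 [0.0453 0.0533 0.0608 0.0665 0.0712]
ztop [0.3384 0.3413] y -0.17143596185477464 0.17148391016528616
```

Call:
{"name": "servo_tool", "arguments": {
  "rows": [
    {"offset": [0,0,0.5],"yaw": 0,"claw": 0},
    {"offset": [0,0,0.95],"yaw": 0,"claw": 0},
    {"offset": [0,0,1],"yaw": 0,"claw": 0},
    {"offset": [0,0,1],"yaw": 0,"claw": 0}
  ]
}}

```text
time: 12.78
ee_pos: [0.4555, 0.0156, 0.0665]
tcp_rot: [180.0, 0.0, 174.5]
wrist_force: [0.1, 0.6, 0.7]
opening: 0.0854
grasp_force: 0.0
```

Call:
{"name": "servo_tool", "arguments": {
  "rows": [
    {"offset": [0,0,0.1],"yaw": 0,"claw": 0},
    {"offset": [-0.2,0,0.1],"yaw": 0,"claw": 0},
    {"offset": [-0.35,0,0.1],"yaw": 0,"claw": 0},
    {"offset": [-0.43,0,0.1],"yaw": 0,"claw": 0},
    {"offset": [-0.46,0,0.1],"yaw": 0,"claw": 0},
    {"offset": [-0.46,0,0.1],"yaw": 0,"claw": 0}
  ]
}}

```text
time: 13.52
ee_pos: [0.5007, 0.0112, 0.0553]
tcp_rot: [-180.0, -0.0, 174.5]
wrist_force: [-0.6, -0.7, -0.6]
opening: 0.0852
grasp_force: 0.0
```

Call:
{"name": "servo_tool", "arguments": {
  "rows": [
    {"offset": [-0.01,0,0],"yaw": 0,"claw": 0},
    {"offset": [-0.015,0,0],"yaw": 0,"claw": 0},
    {"offset": [-0.015,0,0],"yaw": 0,"claw": 0}
  ]
}}

```text
time: 13.9
ee_pos: [0.502, 0.011, 0.0553]
tcp_rot: [180.0, -0.0, 174.5]
wrist_force: [-1.3, -0.5, 0.9]
opening: 0.0853
grasp_force: 0.8
```

Call:
{"name": "servo_tool", "arguments": {
  "rows": [
    {"offset": [-0.005,0,0],"yaw": 0,"claw": 0},
    {"offset": [-0.01,0,0],"yaw": 0,"claw": 0},
    {"offset": [-0.01,0,0],"yaw": 0,"claw": 0}
  ]
}}

```text
time: 14.28
ee_pos: [0.5024, 0.011, 0.0553]
tcp_rot: [180.0, -0.1, 174.5]
wrist_force: [-7.9, 1.2, 4.5]
opening: 0.0854
grasp_force: 3.7
```

The panel is seated on all pins (8 N step at the same line as before). The screen is at about 1.26 rad with its top at z≈0.34. The top face is on the far side, so I'll close the fingers, go over the rail and then press down from behind it.

Call:
{"name": "servo_tool", "arguments": {
  "rows": [
    {"offset": [0.1,0,0],"yaw": 0,"claw": 0},
    {"offset": [0.2,0,-0.3],"yaw": 0,"claw": 0},
    {"offset": [0.2,0,-0.7],"yaw": 0,"claw": 0.5},
    {"offset": [0.2,0,-1],"yaw": 0,"claw": 1}
  ]
}}

```text
time: 14.78
ee_pos: [0.4834, 0.0129, 0.157]
tcp_rot: [180.0, 0.1, 174.5]
wrist_force: [0.9, -0.4, -0.7]
opening: 0.0521
grasp_force: 0.0
```

Call:
{"name": "servo_tool", "arguments": {
  "rows": [
    {"offset": [0,0,-0.4],"yaw": 0,"claw": 1},
    {"offset": [0,0,-0.8],"yaw": 0,"claw": 1},
    {"offset": [0,0,-1],"yaw": 0,"claw": 1}
  ]
}}

```text
time: 15.15
ee_pos: [0.4836, 0.0128, 0.2577]
tcp_rot: [180.0, 0.2, 174.5]
wrist_force: [-0.1, -0.1, -0.2]
opening: 0.0001
grasp_force: 0.0
```

Call:
{"name": "servo_tool", "arguments": {
  "rows": [
    {"offset": [0,0,-0.4],"yaw": 0,"claw": 1},
    {"offset": [0,0,-0.8],"yaw": 0,"claw": 1},
    {"offset": [0,0,-1],"yaw": 0,"claw": 1}
  ]
}}

```text
time: 15.52
ee_pos: [0.4834, 0.0128, 0.3576]
tcp_rot: [180.0, 0.2, 174.5]
wrist_force: [-0.3, -1.1, -1.1]
opening: -0.0001
grasp_force: 0.0
```

Call:
{"name": "servo_tool", "arguments": {
  "rows": [
    {"offset": [0,0,-0.35],"yaw": 0,"claw": 1},
    {"offset": [0,0,-0.45],"yaw": 0,"claw": 1},
    {"offset": [0,0,-0.45],"yaw": 0,"claw": 1}
  ]
}}

```text
time: 15.9
ee_pos: [0.4836, 0.0128, 0.4002]
tcp_rot: [180.0, 0.0, 174.5]
wrist_force: [-1.1, 0.7, -1.1]
opening: -0.0
grasp_force: 0.0
```

```bash
python3 - <<'E'
from h import *
o=state();p,d=camera("wrist");cv2.imwrite("pics/w5.png",p[:,:,::-1]);T,W=wcloud(d,o)
f=(d>0)&(abs(T[...,0])<.02)&(abs(T[...,1])<.05)&(T[...,2]>-.02)&(T[...,2]<.05)&(p.max(-1)<110)
print("tip",np.percentile(T[f],[0,2,50,98,100],axis=0).round(4));panel(p,W)
x,y=np.array(o['ee_pos'][:2])*1000;print("uv",x*.9952-y*.0976,x*.0976+y*.9952)
pu=W[...,0]*.9952-W[...,1]*.0976;pv=W[...,0]*.0976+W[...,1]*.9952
m=(d>0)&(W[...,2]>.29)&(W[...,2]<.36)&(pu>.6)&(abs(pv-.06)<.16)
print("rail",m.sum(),np.percentile(np.c_[pu[m],pv[m],W[...,2][m]],[1,50,99],axis=0).round(4) if m.sum() else "")
a=cv2.imread("pics/side1.png");print(a.shape)
E
```

```text
15.9 [0.4836 0.0128 0.4002] [1.8000e+02 5.0000e-02 1.7452e+02] F [-1.05  0.65 -1.08] q [  1.5   2.2  24.2 111.9  -0.    7. ] -2.6030760475921242e-05
tip [[-0.0116 -0.0187 -0.02  ]
 [-0.0068 -0.0118 -0.0194]
 [ 0.0103  0.0015 -0.0041]
 [ 0.0121  0.0145  0.0166]
 [ 0.0134  0.0223  0.0194]]
panel [568.2   6.1] [169.8 110.6] 84.55 [[505.1000061035156, -73.19999694824219], [615.2000122070312, -83.69999694824219], [631.4000244140625, 85.30000305175781], [521.2999877929688, 95.9000015258789]] z 0.0551
uv 480.0328578338648 59.98335119154388
rail 0 
(480, 640, 3)
```

View pics/w5.png

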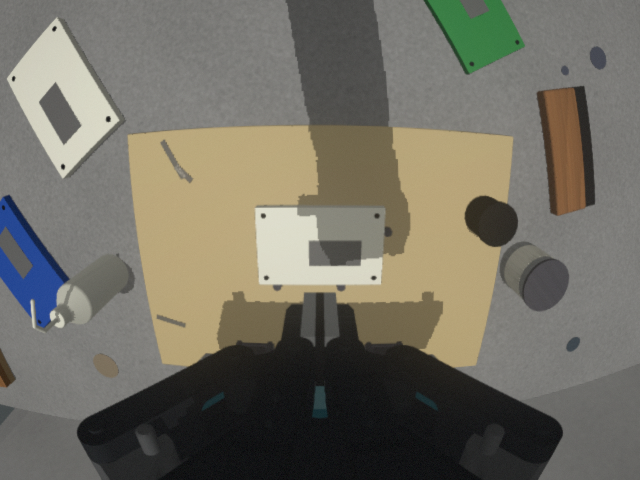

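The picture shows the panel touching the rear pins at (277,287) and (340,287) and the left pin at (388,231), so it is snug. The bystanders are untouched. Now moving over the rail.

Call:
{"name": "servo_tool", "arguments": {
  "rows": [
    {"offset": [-0.35,0,0],"yaw": 0,"claw": 1},
    {"offset": [-0.7,0,0],"yaw": 0,"claw": 1},
    {"offset": [-1,0,0],"yaw": 0,"claw": 1}
  ]
}}

```text
time: 16.32
ee_pos: [0.5839, 0.0032, 0.3987]
tcp_rot: [-180.0, -0.1, 174.5]
wrist_force: [-0.0, 0.2, -0.6]
opening: 0.0002
grasp_force: 0.0
```

Call:
{"name": "servo_tool", "arguments": {
  "rows": [
    {"offset": [-0.35,0,0],"yaw": 0,"claw": 1},
    {"offset": [-0.7,0,0],"yaw": 0,"claw": 1},
    {"offset": [-1,0,0],"yaw": 0,"claw": 1},
    {"offset": [-1,0,0],"yaw": 0,"claw": 1}
  ]
}}

```text
time: 16.82
ee_pos: [0.679, -0.0064, 0.3877]
tcp_rot: [-180.0, -0.3, 174.5]
wrist_force: [0.7, -0.3, 0.1]
opening: -0.0002
grasp_force: 0.0
```

Call:
{"name": "servo_tool", "arguments": {
  "rows": [
    {"offset": [-0.17,0,0],"yaw": 0,"claw": 1},
    {"offset": [-0.17,0,0],"yaw": 0,"claw": 1},
    {"offset": [-0.17,0,0],"yaw": 0,"claw": 1}
  ]
}}

```text
time: 17.2
ee_pos: [0.6864, -0.0077, 0.3909]
tcp_rot: [179.9, 1.0, 174.5]
wrist_force: [-1.1, 0.5, -0.1]
opening: -0.0002
grasp_force: 0.0
```

```bash
python3 - <<'E'
from h import *
o=state();x,y=np.array(o['ee_pos'][:2])*1000;print("uv",x*.9952-y*.0976,x*.0976+y*.9952)
p,d=camera("wrist");T,W=wcloud(d,o)
pu=W[...,0]*.9952-W[...,1]*.0976;pv=W[...,0]*.0976+W[...,1]*.9952
m=(d>0)&(W[...,2]>.25)&(W[...,2]<.36)&(pu>.6)&(abs(pv-.06)<.16)&(pu<.69)
print("rail",m.sum(),np.percentile(np.c_[pu[m],pv[m],W[...,2][m]],[1,50,99],axis=0).round(4) if m.sum() else "")
q,dd,P,h=look("side");cv2.imwrite("pics/s2.png",cv2.resize(q[60:360,150:550],None,fx=2,fy=2)[:,:,::-1])
E
```

```text
17.2 [ 0.6864 -0.0077  0.3909] [179.91   1.02 174.52] F [-1.14  0.53 -0.1 ] q [ -0.6  38.3  70.7 121.4   0.    4.8] -0.00022680615837659938
uv 683.8403517739773 59.30428347051738
rail 27294 [[ 0.6227 -0.0946  0.3103]
 [ 0.6455  0.0599  0.3314]
 [ 0.6641  0.2144  0.3358]]
```

View pics/s2.png

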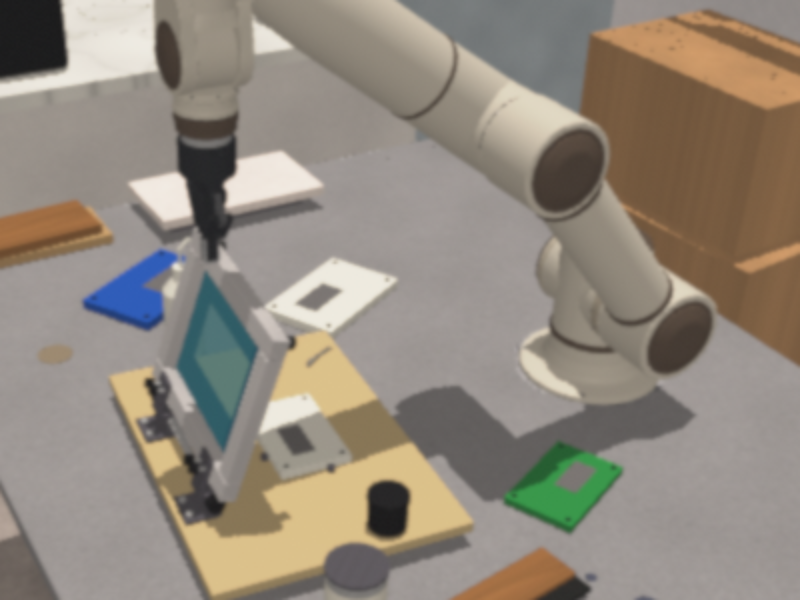

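The rail top is seen at u 0.623–0.664, z 0.336. The finger's near face is at u≈0.673, so it is just behind the rail, with joint 3 near its limit. Lowering brings back reach.

Call:
{"name": "servo_tool", "arguments": {
  "rows": [
    {"offset": [0,0,0.1],"yaw": 0,"claw": 1},
    {"offset": [0,0,0.15],"yaw": 0,"claw": 1},
    {"offset": [0,0,0.15],"yaw": 0,"claw": 1}
  ]
}}

```text
time: 17.68
ee_pos: [0.6868, -0.0078, 0.3742]
tcp_rot: [179.9, 0.8, 174.5]
wrist_force: [0.1, -0.3, 0.6]
opening: 0.0001
grasp_force: 0.0
```

Call:
{"name": "servo_tool", "arguments": {
  "rows": [
    {"offset": [-0.03,0,0.05],"yaw": 0,"claw": 1},
    {"offset": [-0.06,0,0.15],"yaw": 0,"claw": 1},
    {"offset": [-0.06,0,0.15],"yaw": 0,"claw": 1}
  ]
}}

```text
time: 18.05
ee_pos: [0.6935, -0.0084, 0.3579]
tcp_rot: [179.9, 0.7, 174.5]
wrist_force: [-0.7, 0.0, -0.9]
opening: 0.0
grasp_force: 0.0
```

Call:
{"name": "servo_tool", "arguments": {
  "rows": [
    {"offset": [0,0,0.1],"yaw": 0,"claw": 1},
    {"offset": [0,0,0.13],"yaw": 0,"claw": 1},
    {"offset": [0,0,0.13],"yaw": 0,"claw": 1}
  ]
}}

```text
time: 18.42
ee_pos: [0.6934, -0.0084, 0.346]
tcp_rot: [179.9, 0.8, 174.5]
wrist_force: [-0.7, 0.1, -0.7]
opening: 0.0
grasp_force: 0.0
```

```bash
python3 - <<'E'
from h import *
o=state();x,y=np.array(o['ee_pos'][:2])*1000;u=x*.9952-y*.0976;print("uv",u,x*.0976+y*.9952)
p,d,P,h=look("side")
pu=P[...,0]*.9952-P[...,1]*.0976;pv=P[...,0]*.0976+P[...,1]*.9952;z=P[...,2]
m=(d>0)&(z>.15)&(z<.3)&(pv>.19)&(pv<.23)&(pu>.6);Q=np.c_[pu[m],z[m]];
for zz in np.arange(.16,.3,.02):
    q=Q[abs(Q[:,1]-zz)<.01,0]
    if len(q)>5: print(round(zz,2),len(q),np.percentile(q,[2,98]).round(4))
r=.262
for t in (1.3,1.26,1.2,1.1,1.0,.9,.8,.7,.6,.5,.4,.3,.2,.1,.05,0):
    kx=.595+.140-r*np.cos(t)+.0125*np.sin(t)+.011;kz=.0725+r*np.sin(t)+.0125*np.cos(t)+.021
    print(t,"TCP u",round(kx,4),"z",round(kz,4))
E
```

```text
18.43 [ 0.6934 -0.0084  0.346 ] [179.93   0.81 174.51] F [-0.67  0.1  -0.73] q [ -0.7  32.5  55.9 112.6   0.    4.8] 3.151150931305259e-05
uv 690.8855674063963 59.334577788859136
0.16 89 [0.6968 0.7256]
0.18 91 [0.6905 0.7186]
0.2 93 [0.6842 0.712 ]
0.22 93 [0.6759 0.705 ]
0.24 102 [0.669  0.6981]
0.26 99 [0.6624 0.6913]
0.28 99 [0.6549 0.6837]
1.3 TCP u 0.688 z 0.3493
1.26 TCP u 0.6778 z 0.3468
1.2 TCP u 0.6627 z 0.3422
1.1 TCP u 0.6383 z 0.3327
1.0 TCP u 0.615 z 0.3207
0.9 TCP u 0.5929 z 0.3065
0.8 TCP u 0.5724 z 0.2902
0.7 TCP u 0.5537 z 0.2718
0.6 TCP u 0.5368 z 0.2518
0.5 TCP u 0.5221 z 0.2301
0.4 TCP u 0.5095 z 0.207
0.3 TCP u 0.4994 z 0.1829
0.2 TCP u 0.4917 z 0.1578
0.1 TCP u 0.4866 z 0.1321
0.05 TCP u 0.485 z 0.1191
0 TCP u 0.484 z 0.106
```

Call:
{"name": "servo_tool", "arguments": {
  "rows": [
    {"offset": [0.1,0,0],"yaw": 0,"claw": 1},
    {"offset": [0.16,0,0.01],"yaw": 0,"claw": 1},
    {"offset": [0.22,0,0.02],"yaw": 0,"claw": 1},
    {"offset": [0.28,0,0.04],"yaw": 0,"claw": 1},
    {"offset": [0.34,0,0.06],"yaw": 0,"claw": 1},
    {"offset": [0.405,0,0.085],"yaw": 0,"claw": 1},
    {"offset": [0.465,0,0.11],"yaw": 0,"claw": 1},
    {"offset": [0.525,0,0.135],"yaw": 0,"claw": 1}
  ]
}}

```text
time: 19.48
ee_pos: [0.6412, -0.0032, 0.3321]
tcp_rot: [179.9, 0.9, 174.5]
wrist_force: [3.5, 0.3, 5.1]
opening: -0.0003
grasp_force: 2.3
```

```bash
cat > scr.py <<'E'
from h import *
o=state();x,y=np.array(o['ee_pos'][:2])*1000;u=x*.9952-y*.0976;print("uv",u,x*.0976+y*.9952)
p,d,P,h=look("side")
pu=P[...,0]*.9952-P[...,1]*.0976;pv=P[...,0]*.0976+P[...,1]*.9952;z=P[...,2]
m=(d>0)&(z>.1)&(z<.36)&(pv>.18)&(pv<.215)&(pu>.45)
m&=np.hypot(pu-.735,z-.0725)<.26
A=np.degrees(np.arctan2(z[m]-.0725,.735-pu[m]));print("rail-side points",m.sum(),"angle about hinge rad pct",np.radians(np.percentile(A,[5,25,50,75,95])).round(3))
E
python3 scr.py
```

```text
19.48 [ 0.6412 -0.0032  0.3321] [179.91   0.89 174.52] F [3.49 0.33 5.08] q [ -0.3  20.8  37.9 106.2   0.    5.2] -0.00029295170493538264
uv 638.3945121180421 59.38297272928245
rail-side points 380 angle about hinge rad pct [1.163 1.181 1.219 1.343 1.571]
```

Call:
{"name": "servo_tool", "arguments": {
  "rows": [
    {"offset": [0.12,0,0.06],"yaw": 0,"claw": 1},
    {"offset": [0.235,0,0.12],"yaw": 0,"claw": 1},
    {"offset": [0.345,0,0.19],"yaw": 0,"claw": 1},
    {"offset": [0.455,0,0.26],"yaw": 0,"claw": 1},
    {"offset": [0.56,0,0.34],"yaw": 0,"claw": 1},
    {"offset": [0.66,0,0.425],"yaw": 0,"claw": 1},
    {"offset": [0.755,0,0.515],"yaw": 0,"claw": 1},
    {"offset": [0.845,0,0.61],"yaw": 0,"claw": 1}
  ]
}}

```text
time: 20.52
ee_pos: [0.5576, 0.0048, 0.2695]
tcp_rot: [179.9, 0.8, 174.5]
wrist_force: [0.2, 0.5, 4.7]
opening: -0.0001
grasp_force: 1.7
```

```bash
cat >> scr.py <<'E'
cv2.imwrite("pics/s3.png",cv2.resize(p[100:360,150:500],None,fx=2,fy=2)[:,:,::-1])
E
python3 scr.py
```

```text
20.52 [0.5576 0.0048 0.2695] [179.92   0.82 174.51] F [0.15 0.51 4.71] q [ 0.5  5.6 12.6 96.1 -0.   6. ] -0.00014222260992321142
uv 554.4330578526348 59.17295884155613
rail-side points 490 angle about hinge rad pct [0.754 0.772 0.812 0.92  1.188]
```

View pics/s3.png

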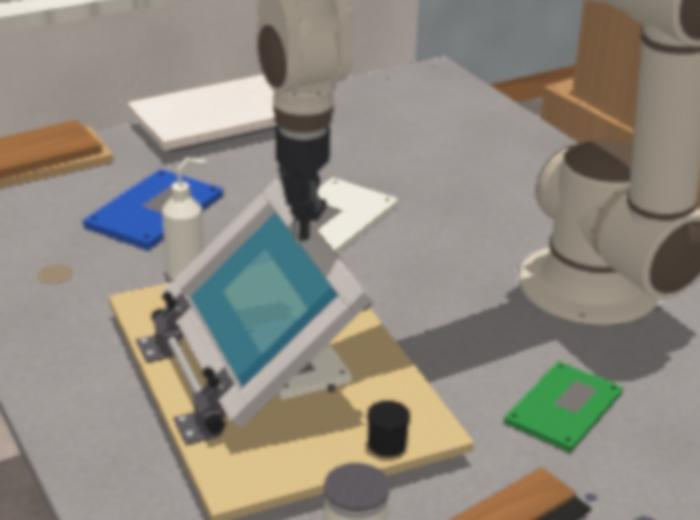

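The fingertips sit on the front rail at (305,232), clear of the mesh, with the screen at about 0.7 rad. Continuing along the arc.

Call:
{"name": "servo_tool", "arguments": {
  "rows": [
    {"offset": [0.085,0,0.095],"yaw": 0,"claw": 1},
    {"offset": [0.17,0,0.2],"yaw": 0,"claw": 1},
    {"offset": [0.245,0,0.305],"yaw": 0,"claw": 1},
    {"offset": [0.315,0,0.415],"yaw": 0,"claw": 1},
    {"offset": [0.38,0,0.53],"yaw": 0,"claw": 1},
    {"offset": [0.44,0,0.65],"yaw": 0,"claw": 1},
    {"offset": [0.495,0,0.765],"yaw": 0,"claw": 1},
    {"offset": [0.54,0,0.885],"yaw": 0,"claw": 1}
  ]
}}

```text
time: 21.58
ee_pos: [0.5054, 0.0099, 0.1796]
tcp_rot: [179.9, 0.8, 174.5]
wrist_force: [-1.4, -0.1, 3.3]
opening: 0.0001
grasp_force: 1.3
```

```bash
python3 scr.py
```

```text
21.57 [0.5054 0.0099 0.1796] [179.93   0.8  174.51] F [-1.41 -0.08  3.29] q [ 1.1 -2.8 -5.9 86.  -0.   6.6] 0.00013302830964293945
uv 501.98317446821807 59.14047682339286
rail-side points 407 angle about hinge rad pct [0.339 0.355 0.381 0.442 0.626]
```

Call:
{"name": "servo_tool", "arguments": {
  "rows": [
    {"offset": [0.06,0,0.1],"yaw": 0,"claw": 1},
    {"offset": [0.1,0,0.22],"yaw": 0,"claw": 1},
    {"offset": [0.135,0,0.35],"yaw": 0,"claw": 1},
    {"offset": [0.15,0,0.475],"yaw": 0,"claw": 1},
    {"offset": [0.165,0,0.58],"yaw": 0,"claw": 1},
    {"offset": [0.165,0,0.62],"yaw": 0,"claw": 1},
    {"offset": [0.165,0,0.62],"yaw": 0,"claw": 1}
  ]
}}

```text
time: 22.5
ee_pos: [0.4902, 0.0114, 0.1175]
tcp_rot: [179.9, 0.8, 174.5]
wrist_force: [0.7, 0.2, -0.7]
opening: 0.0002
grasp_force: 0.0
```

Call:
{"name": "servo_tool", "arguments": {
  "rows": [
    {"offset": [0,0,0.04],"yaw": 0,"claw": 1},
    {"offset": [0,0,0.08],"yaw": 0,"claw": 1},
    {"offset": [0,0,0.08],"yaw": 0,"claw": 1}
  ]
}}

```text
time: 22.88
ee_pos: [0.4904, 0.0114, 0.1095]
tcp_rot: [179.9, 0.8, 174.5]
wrist_force: [0.3, 0.2, -0.2]
opening: -0.0003
grasp_force: 0.0
```

```bash
cat > s4.py <<'E'
from h import *
o=state()
for n in("side","scene"):
    p,d,P,h=look(n);cv2.imwrite(f"pics/{n}4.png",p[:,:,::-1])
    pu=P[...,0]*.9952-P[...,1]*.0976;pv=P[...,0]*.0976+P[...,1]*.9952;z=P[...,2]
    for a,b in((.46,.49),(.50,.55),(.55,.6),(.6,.65)):
        m=(d>0)&(abs(abs(pv-.0605)-.15)<.008)&(pu>a)&(pu<b)&(z>.05)&(z<.25);
        if m.sum()>5: print(n,a,m.sum(),np.percentile(z[m],[10,50,90]).round(4))
E
python3 s4.py
```

```text
22.88 [0.4904 0.0114 0.1095] [179.93   0.81 174.51] F [ 0.26  0.2  -0.16] q [  1.3  -4.3 -15.2  78.3  -0.    6.8] -0.0003370904180918208
side 0.46 55 [0.084  0.088  0.0907]
side 0.5 111 [0.084  0.0878 0.0913]
side 0.55 115 [0.0834 0.0874 0.0905]
side 0.6 122 [0.0832 0.0869 0.0906]
scene 0.46 92 [0.0856 0.0877 0.0914]
scene 0.5 101 [0.0847 0.0877 0.0913]
scene 0.55 134 [0.0838 0.0866 0.0895]
scene 0.6 163 [0.0836 0.086  0.0895]
```

Call:
{"name": "servo_tool", "arguments": {
  "rows": [
    {"offset": [0,0,0.01],"yaw": 0,"claw": 1},
    {"offset": [0,0,0.02],"yaw": 0,"claw": 1},
    {"offset": [0,0,0.02],"yaw": 0,"claw": 1}
  ]
}}

```text
time: 23.35
ee_pos: [0.4904, 0.0114, 0.1079]
tcp_rot: [179.9, 0.8, 174.5]
wrist_force: [-0.5, -0.2, 0.8]
opening: 0.0004
grasp_force: 0.6
```

Call:
{"name": "servo_tool", "arguments": {
  "rows": [
    {"offset": [0,0,0.01],"yaw": 0,"claw": 1},
    {"offset": [0,0,0.02],"yaw": 0,"claw": 1},
    {"offset": [0,0,0.02],"yaw": 0,"claw": 1}
  ]
}}

```text
time: 23.72
ee_pos: [0.4904, 0.0114, 0.107]
tcp_rot: [179.9, 0.9, 174.5]
wrist_force: [-4.1, -0.3, 11.0]
opening: 0.0001
grasp_force: 5.8
```

The feet are on the bed: 11 N reaction at z=0.107, as expected for fully down. Rising clear and checking.

Call:
{"name": "servo_tool", "arguments": {
  "rows": [
    {"offset": [0,0,-0.1],"yaw": 0,"claw": 1},
    {"offset": [0,0,-0.5],"yaw": 0,"claw": 1},
    {"offset": [0,0,-1],"yaw": 0,"claw": 1},
    {"offset": [0,0,-1],"yaw": 0,"claw": 1},
    {"offset": [0,0,-1],"yaw": 0,"claw": 1}
  ]
}}

```text
time: 24.35
ee_pos: [0.489, 0.0114, 0.2054]
tcp_rot: [179.9, 0.8, 174.5]
wrist_force: [-0.5, 0.4, -0.4]
opening: 0.0
grasp_force: 0.0
```

```bash
python3 s4.py
```

```text
24.35 [0.489  0.0114 0.2054] [179.93   0.81 174.51] F [-0.55  0.36 -0.42] q [ 1.4 -4.9 -5.1 89.  -0.   6.8] 4.118158203958092e-05
side 0.46 57 [0.0824 0.0862 0.0897]
side 0.5 106 [0.081  0.0857 0.0892]
side 0.55 115 [0.0818 0.0858 0.0892]
side 0.6 123 [0.0822 0.0862 0.0892]
scene 0.46 104 [0.082  0.0855 0.0888]
scene 0.5 112 [0.0826 0.0855 0.0879]
scene 0.55 167 [0.0829 0.0858 0.0883]
scene 0.6 164 [0.0831 0.0858 0.0892]
```

View pics/scene4.png

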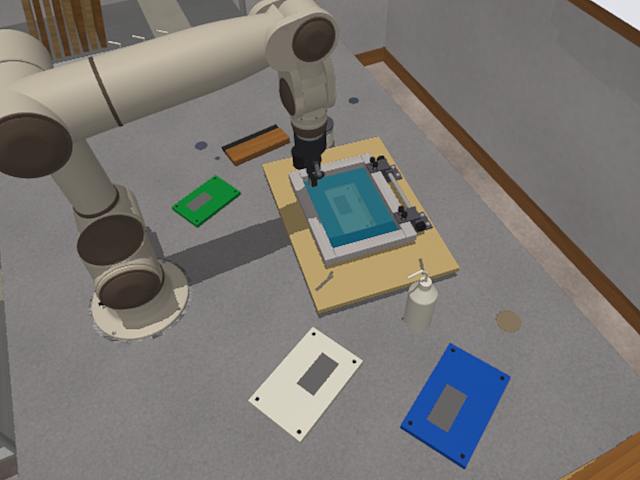

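The screen lies level over the panel, with its top flat at z≈0.0857 everywhere. The panel shows through the mesh at (345,203), the arm is clear, and the bystanders are where they started.

```bash
python3 -c "
from workcell import *
print(job_done())"
```

```text
the job is handed in; nothing more can be done
None
```

The job is handed in: the panel is snug against both rear pins and the left pin, the screen is fully down over it, and the arm is clear of everything; no verdict came back.

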